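Clamp the clog with the ratchet lever

TASK

Slide the hollowed clog that stands on the oak slab back into the clamp until its toe is against the back fence, then pump the clamp's sprung lever through full strokes, right down and right up again, until the dial's needle stands within the thick black arc and not beyond it. Then press the button in the lever's grip while swinging the lever down past its working stop, so that it stays latched low and out of the way. Do not disturb the other things on the bench.

Things in the scene. Friction and masses are not known exactly. Their poses are not given: they have to be found in the camera images.
- clamp: rack clamp on an oak slab fixed to the bench. Origin: slab's underside below the middle of the bay; x runs from the bay's open front to its back fence, y from moving jaw to fixed cheek, z up. Slab 20 mm thick, x -205..125, y -305..195 mm. Lever frame x -35..35, y -230..-110, 160 high; catch post x 50..100, y -270..-235, 105 high; rack with sprung jaw and dial; bay; cheek (+y).
- fence (a point): middle of the front face of the oak back fence (clamp frame x = 85 mm, 125 mm wide, 45 mm high above the slab), where the clog's toe tip comes to rest
- cheek: fixed cheek: oak block (clamp x -35..50 mm, 75 mm high) on an iron angle, bolted to the slab; where along y varies. Axes as the clamp's; origin on the slab's top; its clamping face is the plane y = -30 mm of its own frame.
- jaw: moving jaw: oak pad 80 x 22 x 60 mm (clamp x -35..45 mm, 12 to 72 mm above the slab) on two coil springs (3 N per mm) at the rack's end. Pumping drives it to +y, towards the cheek; it stays where it was pumped to. For its place use point jaw_face.
- jaw_face (a point): centre line point (clamp x = 0, 42 mm above the slab) of the jaw's clamping face, which looks to the cheek (+y of the clamp)
- clog: the work: pale wooden child's clog with a foot hole, 170 x 68 x 70 mm, on the slab before the bay. Origin: centre of underside; x to the toe. Flat sides y +-34 mm for x -62..35, tapering to the toe tip at x 85 (18..42 mm up). Heel end at x -85: 28 mm wide (56 wide at x -76), 64 high. Hole x -68..8, y +-23, floor 16 mm up. In place: origin at clamp x = 0, between jaw and cheek. 0.2-0.4 kg.
- lever (a joint): sprung ratchet lever, hinged along the clamp's x at point pivot: 0 = up at rest, 0.663 rad above level, pointing to clamp -y; grows downwards. Button out: stop at 0.75; a stroke of 0.63 to 0.75 feeds the jaw 7.5 mm (first up to 9), 12 to 16 N at the grip; the spring lifts it again, the jaw stays. Button in: no feed, passes the stop to 1.02, where a sprung catch takes it and holds it at 0.95.
- pivot (a point): centre of the lever's pivot: 165 mm to -y and 115 mm above the clamp's origin
- grip (a point): place to push when pumping: upper side of the black ribbed grip, 215 mm along the lever from the pivot, 15 mm above the lever's centre line. Grip 30 mm thick, 120 to 258 mm from the pivot; clear of the button beyond 175 mm. Moves with the lever.
- button_top (a point): centre of the top of the steel release button (16 x 36 mm, long side along the lever) on the grip's upper side, 145 mm along the lever from the pivot, 27 mm above its centre line; goes 6 mm in, square to the lever, at 4 N. A push down on the button alone first presses it in, then swings the lever (8 to 13 N). Moves with the lever.
- button (a joint): travel of the release button: 0 out, 0.006 m fully in
- needle (a joint): needle of the load dial, a white face 62 mm across on top of the jaw's carriage, tilted a little to the clamp's +x: 0 = no load, turns clockwise seen from above, 0.2 rad for each mm the jaw springs are pressed together. The thick black arc runs from 1.4 to 3.4 rad.
- blank: solid clog blank, a block sawn to a clog's outline with no foot hole, 170 x 68 x 72 mm, lying left of the slab; bystander. Origin: middle of its underside.
- wedge: oak wedge, 150 x 40 x 35 mm, on the slab's front left corner; bystander. Origin: middle of its underside.
- wedge2: pale wedge, 120 x 45 x 30 mm, on the slab behind the lever; bystander. Origin: middle of its underside.
- mallet: wooden mallet, 276 mm long, head 72 mm thick and 110 mm wide, lying on the bench right front; bystander. Origin: middle of its underside.
- tin: open steel tin, 84 mm across, 100 mm high, right of the slab; bystander. Origin: middle of its underside.
There are look-alikes about, which are no part of the job. What is shaped like the clog but green is not meant.

How it is judged:
On the way, in this order (a step that is already met when the one before it is completed fails the run):
1. the clog stands in the bay, its toe against the back fence (x of clog in the frame of clamp above -0.01 m and angle between the x axis of clog and the x axis of clamp, either way round below 0.2 rad and angle between clog's own z axis and vertical below 0.1 rad), for 0.2 s.
2. first full stroke: lever down to the working stop (value of joint lever above 0.67 rad).
3. first full stroke: lever up again (value of joint lever below 0.1 rad).
4. second full stroke: lever down to the working stop (value of joint lever above 0.67 rad).
5. second full stroke: lever up again (value of joint lever below 0.1 rad).
6. third full stroke: lever down to the working stop (value of joint lever above 0.67 rad).
7. third full stroke: lever up again (value of joint lever below 0.1 rad).
At the end, for the whole second after the job is handed in: clog gripped between jaw and cheek (over 15 N each), upright, square within 0.08 rad, toe within 12 mm of the fence; needle in the black arc (1.4 to 3.4 rad, +-0.05); lever latched low (0.90 to 1.0 rad); the other things where they were (value of joint needle between 1.35 and 3.45 rad and contact force between clog and jaw above 15 N and contact force between clog and cheek above 15 N and x of clog in the frame of clamp above -0.012 m and angle between the x axis of clog and the x axis of clamp, either way round below 0.08 rad and angle between clog's own z axis and vertical below 0.08 rad and linear speed of clog below 0.02 m/s and value of joint lever between 0.9 and 1 rad); the robot touches nothing.
It fails at once if the clamp is over-tightened: needle well past the black arc (value of joint needle above 3.6 rad).
It fails at once if a bystander is moved by more than 30 mm (distance of any of blank, wedge, wedge2, mallet, tin from where it was at the start of the episode above 0.03 m).
It also fails if it takes over 72 s, if anything falls off the work surface, if the arm or the gripper's body presses on something with over 40 N, if the wrist force passes 120 N, or if a joint passes its speed limit or range.

ROBOT

A 6-joint arm with a two-finger parallel gripper is mounted at the origin on the work surface. World frame = base frame: x ahead of the robot, y to its left, z up, the work surface at z = 0. Lengths are in m, angles in rad, forces in N, time in s.
With the tool pointing down it reaches from about 0.35 to 0.975 m from the base axis. Payload 4.9 kg.
Tool frame: the origin (TCP) lies at the very end of the fingers, on their centre line; the grasp point (between the pads) lies 19 mm behind it; z points along the fingers, y is the direction in which the jaws open and shut (so a half turn about z gives the same grasp; the last joint's range is limited). The gripper opens to 85 mm and grips with 20 to 120 N. Pads are 22 mm wide; open, the fingers measure 114 mm over their backs; the gripper's body (76 mm by 85 mm) begins 54 mm behind the grasp point. The pads swing forward as they close: fully open they stand 13 mm farther back than shut.
Start: joints at [-1.463, 0.053, 1.613, -0, 1.476, -0.119], TCP at [0.141, -0.609, 0.231] pointing down, gripper open.
Joint ranges: [-3.01, 3.01], [-1.01, 2.22], [0.06, 2.58], [-1.02, 4.17], [0.09, 2.62], [-3.14, 3.14]. Speed limits (rad/s): [2.57, 2.57, 3.14, 3.14, 3.14, 3.14].

INTERFACE

Orientations are given as a rotation vector (axis times angle).
In Python, from station import ctrl gives the robot as it stands.
- The arm moves only by the tool apply_moves, never from a script. Its argument "deltas" is a list of rows, each a list of 5 numbers: the shift along the tool's x, y, z in m, then the turn about the tool's z in rad, then the gripper's target within -1 to 1 (fully open at 1, half-way at 0, shut at -1). A call has exactly 8 rows; each row shifts and turns the pose as measured when the row begins, along the tool's axes as they then stand; what a row does not reach is not made up. A row lasts 1/8 s, in which the tool goes at most 62.5 mm and 10.7 degrees, less where a joint would pass 70% of its speed; a pose out of reach is approached as far as the arm can. A call with a gripper value outside its range is refused whole. The fingers move at their own pace and stop on an object; "grip_force" is the grip in N (left out, the last holds). Time passes only in rows, so rows that do not move let the fingers close, or fill a call up. It gives the time, the measured TCP pose, the force and the opening at its end, in the units of the state.
- ctrl.get_obs(): the state, without advancing time (a new reading comes with each control period).
- ctrl.get_image(name): name is "side" or "top"; returns a dict with "img" (384x512x3 uint8, red, green, blue), "range_z" (384x512 float32, m along the optical axis (not along the pixel's ray), 0 where there is no reading), "mtx" (3x3 intrinsics, pixels), "eye" and "attitude" of the camera in the world. Camera axes: x right, y down, z forward; pixel columns grow to the right and rows downward; lengths in m; the calibration is good to about 2 mm. A picture is of the moment at which its call begins.
- ctrl.finish_job(): hands the job in, once; it reports no verdict.
Trained networks look in a picture, given as the dict that the camera call returned (one of the last four; its "shot" number tells which), for a name from the list of things; names that differ only in an ending like _2 or _b are one class to them, and where a whole thing is asked for, a point or a joint stands for the part that bears it (a point fixed in the world has none). Each returns a list of dicts, best first, with "confidence" (0 to 1); they miss things now and then, are a little off and sometimes report something else, mostly with a low value. They report only what shows in the picture. A call takes as long as a camera call. They do not tell look-alikes from the thing itself.
- ctrl.search_frame(picture, target): "extent" ([left, top, width, height] in pixels, round what is visible of it).
- ctrl.spot_point(picture, target): "uv" ([column, row] in pixels: a listed point, or the origin of a listed thing).
The state is a dict: "t": time; "q": joint angles; "dq": joint speeds; "effort": joint torques, N m; "tool_pos": TCP position; "tool_rot": TCP orientation; "contact_force": force on the tool from outside, world axes, zero at the start; "wrist_torque": the same for the moment, N m; "opening": finger opening in m.
Only numpy, scipy, OpenCV 4.12 (cv2) and the standard library are available. Lean on these libraries where they do the work, as an engineer would, in place of code of your own. Each camera call takes 0.05 s, during which the arm holds its last target.

## Working session

There is one attempt and no reset: what is moved stays moved. The work goes in short steps, Python scripts to look and compute and a tool call to move; the robot and the scene stay as the last step left them, time stands still between calls to the robot, and variables do not carry over. Pictures are saved under pics/ and viewed, and the job is handed in when it is done.

Besides the shell and the picture viewer there is one more tool, called after ">>>" as name([rows], argument=value, ...), one row to a line, values as JSON. apply_moves: Moves the arm, as the interface text tells. Its arguments: {"type":"object","properties":{"deltas":{"type":"array"},"grip_force":{"type":"number"}},"required":["deltas"]}

```bash
ls; mkdir -p pics; cat > h.py <<'E'
import numpy as np,cv2
from station import ctrl
from scipy.spatial.transform import Rotation as R
def snap(n,fn=None):
    p=ctrl.get_image(n)
    if fn: cv2.imwrite('pics/'+fn,p['img'][:,:,::-1])
    return p
def rot(p):
    a=np.array(p['attitude'],float)
    if a.shape==(3,3): return a
    if a.size==3: return R.from_rotvec(a).as_matrix()
    return R.from_quat(a).as_matrix()
def w(p,u,v,r=1,z=None):
    K=np.array(p['mtx']);ray=np.linalg.inv(K)@np.array([u,v,1.])
    if z is None:
        ui,vi=int(round(u)),int(round(v)); a=p['range_z'][max(vi-r,0):vi+r+1,max(ui-r,0):ui+r+1]; a=a[a>0]
        d=np.median(a) if a.size else np.nan
    else:
        rr=rot(p)@ray; d=(z-p['eye'][2])/rr[2]
    return np.array(p['eye'])+rot(p)@ray*d
def cloud(p):
    K=np.array(p['mtx']);v,u=np.mgrid[0:384,0:512]
    d=p['range_z'];c=np.stack([(u-K[0,2])/K[0,0]*d,(v-K[1,2])/K[1,1]*d,d],-1)
    c=c@rot(p).T+np.array(p['eye']);c[d==0]=np.nan
    return c
def px(p,X):
    c=rot(p).T@(np.array(X)-np.array(p['eye']));q=np.array(p['mtx'])@c;return q[:2]/q[2]
E
python3 - <<'E'
from h import *
np.set_printoptions(precision=4,suppress=True)
for n in('top','side'):
    p=snap(n,n+'0.png');print(n,p['eye'],p['attitude'],p['mtx'])
    for t in['clamp','fence','cheek','jaw','jaw_face','clog','lever','pivot','grip','button_top','needle','blank','wedge','wedge2','mallet','tin']:
        try:
            for f in(ctrl.spot_point(p,t)[:2]): print(t,np.round(f['uv']),round(f['confidence'],2),w(p,*f['uv']))
        except Exception as e: print(t,e)
print(ctrl.get_obs())
E
```

```text
pics
top [0.3227 0.0376 1.8105] [-2.1389  2.1696 -0.1357] [[451.9276   0.     247.9281]
 [  0.     451.9276 193.2231]
 [  0.       0.       1.    ]]
clamp [218. 179.] 0.69 [0.6128 0.1575 0.0194]
clamp [202. 178.] 0.67 [0.6063 0.2173 0.092 ]
fence [215. 155.] 0.71 [0.7021 0.1669 0.0648]
fence [305. 164.] 0.6 [ 0.624  -0.1607  0.259 ]
jaw [250. 180.] 0.48 [0.5947 0.0326 0.0966]
clog [224. 204.] 0.94 [0.5098 0.1348 0.0366]
clog [197. 262.] 0.74 [0.2829 0.2449 0.0158]
lever it knows: blank, button_top, cheek, clamp, clog, fence, grip, jaw, jaw_face, mallet, pivot, tin, wedge
pivot [257. 172.] 0.68 [0.6169 0.005  0.1444]
grip [307. 163.] 0.88 [ 0.6238 -0.1681  0.2611]
button_top [287. 164.] 0.63 [ 0.63   -0.1001  0.2256]
button_top [180. 208.] 0.56 [0.4955 0.3064 0.0423]
needle it knows: blank, button_top, cheek, clamp, clog, fence, grip, jaw, jaw_face, mallet, pivot, tin, wedge
blank [130. 234.] 0.86 [0.3945 0.4953 0.0702]
blank [216. 154.] 0.51 [0.7041 0.1632 0.0664]
wedge [255. 153.] 0.83 [0.7123 0.0105 0.0389]
wedge [179. 209.] 0.78 [0.4924 0.3104 0.0417]
wedge2 [255. 153.] 0.83 [0.71
[... 1127 characters left out ...]

wedge [202. 200.] 0.69 [0.7084 0.0319 0.034 ]
wedge2 [202. 200.] 0.69 [0.7084 0.0319 0.034 ]
mallet [345. 144.] 0.56 [ 0.3181 -0.4127  0.0007]
mallet [241. 134.] 0.52 [ 0.6171 -0.1049  0.2241]
tin [264. 128.] 0.64 [ 0.6265 -0.3812  0.0272]
{'t': 1.5, 'q': array([-1.463 ,  0.0527,  1.6129, -0.    ,  1.476 , -0.119 ]), 'dq': array([ 0.    , -0.    , -0.0015, -0.0004, -0.0004, -0.0001]), 'effort': array([ -0.0006, -39.3667, -37.0453,  -0.0001,   0.0004,  -0.    ]), 'tool_pos': array([ 0.1405, -0.609 ,  0.2313]), 'tool_rot': array([-3.1214, -0.3556,  0.    ]), 'contact_force': array([-0.0512,  0.1796,  0.4181]), 'wrist_torque': array([-0.022 ,  0.0119,  0.0219]), 'opening': 0.08525890601752144}
```

```bash
python3 - <<'E'
import cv2
a=cv2.imread('pics/top0.png');b=cv2.imread('pics/side0.png')
cv2.imwrite('pics/c1.png',cv2.resize(a[120:290,90:400],None,fx=2.55,fy=2.55,interpolation=cv2.INTER_CUBIC))
cv2.imwrite('pics/c2.png',cv2.resize(b[90:384,140:400],None,fx=2,fy=2,interpolation=cv2.INTER_CUBIC))
E
```

```text
(no output)
```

View pics/c1.png

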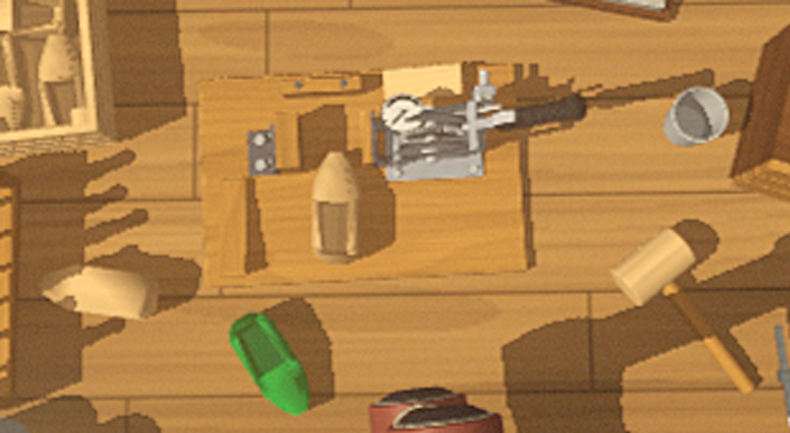

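View pics/c2.png

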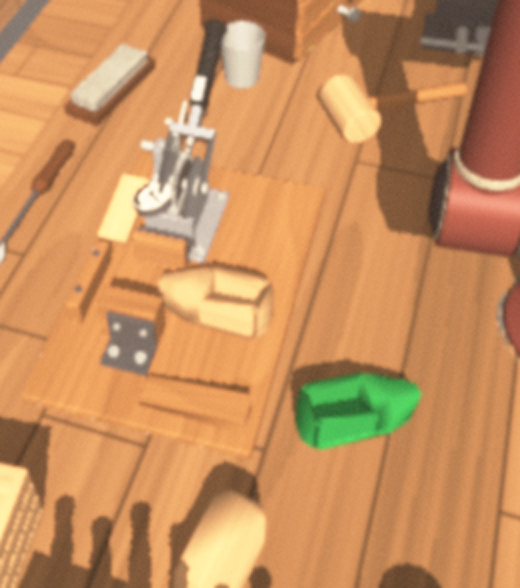

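Candidates for the clog: the pale hollowed shoe at top px (221,201), the green one at (195,262) and the solid blank at (130,234). Only the one at (221,201) is pale, has a foot hole and stands on the slab. I'll measure the clamp frame and the clog next.

```bash
python3 - <<'E'
from h import *
from scipy.optimize import least_squares
np.set_printoptions(precision=4,suppress=True)
p=snap('top');s=snap('side')
cor={'TL':(200,80),'TR':(520,66),'BR':(527,268),'BL':(205,287)}
W={k:w(p,u/2.55+90,v/2.55+120,z=0.02) for k,(u,v) in cor.items()}
C={'TL':(125,195),'TR':(125,-305),'BR':(-205,-305),'BL':(-205,195)}
def fit(th):
    c,si=np.cos(th[2]),np.sin(th[2])
    return np.concatenate([[c*x/1e3-si*y/1e3+th[0]-W[k][0],si*x/1e3+c*y/1e3+th[1]-W[k][1]] for k,(x,y) in C.items()])
r=least_squares(fit,[.6,.15,0]);print(W,r.x,r.fun)
# cloud-based: transform
X=np.concatenate([cloud(p).reshape(-1,3),cloud(s).reshape(-1,3)]);rgb=np.concatenate([p['img'].reshape(-1,3),s['img'].reshape(-1,3)])
X0=cloud(p).reshape(-1,3)
th=r.x;c,si=np.cos(th[2]),np.sin(th[2]);Rm=np.array([[c,-si],[si,c]])
L=np.c_[(X[:,:2]-th[:2])@Rm,X[:,2]]
print('slab z',np.nanmedian(L[(abs(L[:,0]+150)<30)&(abs(L[:,1]+150)<100),2]) if 0 else np.nanmedian(L[(L[:,0]<-.15)&(L[:,0]>-.19)&(L[:,1]<-.05)&(L[:,1]>-.25)][:,2]))
# clog points
m=(L[:,2]>.03)&(L[:,0]>-.19)&(L[:,0]<.03)&(L[:,1]>-.09)&(L[:,1]<.07)
Q=L[m];print('clog',Q[:,0].min(),Q[:,0].max(),Q[:,1].min(),Q[:,1].max(),Q[:,2].max())
for name,t in(('jawfence',None),):
    pass
# top map image of clamp-local heights
H=np.full((340,520),0.);
for a in L[~np.isnan(L[:,0])]:
    i=int((0.13-a[0])*1000);j=int((0.2-a[1])*1000)
    if 0<=i<340 and 0<=j<520: H[i,j]=max(H[i,j],a[2])
Hc=cv2.dilate((np.clip(H,0,.25)/.25*255).astype(np.uint8),np.ones((4,4)))
im=cv2.applyColorMap(Hc,cv2.COLORMAP_JET)
for k in range(0,520,50): cv2.line(im,(k,0),(k,339),(90,90,90),1)
for k in range(30,340,50): cv2.line(im,(0,k),(519,k),(90,90,90),1)
cv2.imwrite('pics/map.png',cv2.resize(im,None,fx=1.5,fy=1.5))
ctr=[]
E
```

```text
{'TL': array([0.7284, 0.359 , 0.02  ]), 'TR': array([ 0.7435, -0.149 ,  0.02  ]), 'BR': array([ 0.4231, -0.1512,  0.02  ]), 'BL': array([0.4008, 0.3485, 0.02  ])} [0.6122 0.158  0.032 ] [ 0.0025 -0.002   0.0033  0.0062 -0.0061 -0.0021  0.0003 -0.0021]
slab z 0.01993919818723744
clog -0.18002000682907504 0.029982452611040003 -0.0899518797924163 0.06997529681770173 0.12753754408177875
```

View pics/map.png

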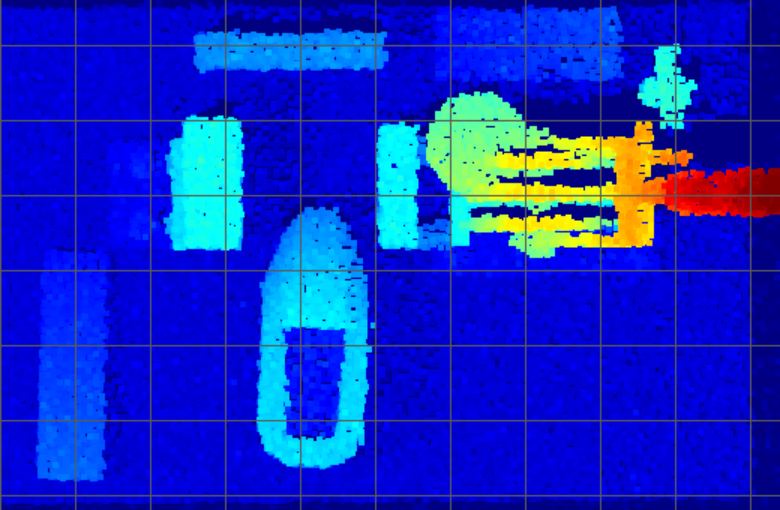

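```bash
python3 - <<'E'
from h import *
np.set_printoptions(precision=4,suppress=True)
p=snap('top');s=snap('side')
th=[.6122,.158,.032];c,si=np.cos(th[2]),np.sin(th[2]);Rm=np.array([[c,-si],[si,c]])
for nm,q in(('top',p),('side',s)):
    X=cloud(q).reshape(-1,3);X=X[~np.isnan(X[:,0])];L=np.c_[(X[:,:2]-th[:2])@Rm,X[:,2]]*1e3
    def box(n,x0,x1,y0,y1,z0,z1):
        m=(L[:,0]>x0)&(L[:,0]<x1)&(L[:,1]>y0)&(L[:,1]<y1)&(L[:,2]>z0)&(L[:,2]<z1);Q=L[m]
        if len(Q)<10: print(nm,n,len(Q));return
        (cx,cy),(a,b),an=cv2.minAreaRect(Q[:,:2].astype(np.float32))
        print(nm,n,len(Q),'x',np.percentile(Q[:,0],[1,99]),'y',np.percentile(Q[:,1],[1,99]),'z',np.percentile(Q[:,2],[50,99]),'rect',np.round([cx,cy,a,b,an],1))
    box('fence',70,120,-80,90,60,75)
    box('jaw',-50,60,-90,-40,86,98)
    box('cheek',-50,60,30,100,88,102)
    box('post',40,110,-280,-215,100,130)
    box('grip',-40,40,-450,-290,120,400)
    box('clogtop',-200,0,-65,50,75,95)
    box('clogall',-200,0,-65,50,30,95)
    box('clogtoe',-30,10,-65,50,30,95)
    for x in range(-170,0,15):
        m=(abs(L[:,0]-x)<4)&(L[:,1]>-65)&(L[:,1]<50)&(L[:,2]>40)
        if m.sum()>3:print(x,L[m][:,1].min(),L[m][:,1].max(),(L[m][:,1].min()+L[m][:,1].max())/2)
o=ctrl.get_obs();print(R.from_rotvec(o['tool_rot']).as_matrix())
E
```

```text
top fence 142 x [ 85.7835 107.7951] y [-52.9407  65.3707] z [65.4392 73.2734] rect [ 96.9   6.1  22.7 119.4   0.7]
top jaw 98 x [-33.0238  44.4501] y [-75.9084 -54.3045] z [91.1287 97.4423] rect [  5.4 -64.8  78.1  21.5   0.6]
top cheek 183 x [-32.6322  49.9888] y [41.3229 77.3119] z [ 94.3231 100.9669] rect [ 8.8 61.1 39.2 83.9 88.6]
top post 34 x [45.5792 97.3152] y [-257.9244 -235.5126] z [102.8271 108.9578] rect [  70.6 -246.7   22.4   51.2   79.6]
top grip 214 x [-13.6703  19.3956] y [-367.3792 -290.5495] z [261.9042 286.3234] rect [   3.9 -328.9   77.7   35.3   85.6]
top clogtop 364 x [-177.1473   -6.6553] y [-61.4787  46.2878] z [82.6863 93.6072] rect [-89.6  -8.5 175.8 112.5   0. ]
top clogall 725 x [-178.9349   -9.5024] y [-61.1668  45.3538] z [75.1083 93.0493] rect [-93.5  -1.2 113.3 194.7  84.3]
top clogtoe 88 x [-29.501    8.8229] y [-64.481   47.4464] z [70.7595 94.7477] rect [ -9.7  -8.5 112.5  39.6  89.9]
-170 -35.54275112545434 22.210830352834616 -6.665960386309861
-155 -39.98013190400143 25.749057867031528 -7.115537018484952
-140 -40.33063941254903 25.15588932913725 
[... 1619 characters left out ...]
166184551255
-140 -42.38295743639336 27.195959475457485 -7.593498980467938
-125 -43.72596413839443 26.70107469439819 -8.51244472199812
-110 -43.35813803765681 26.898927721205933 -8.229605158225437
-95 -44.34888871112573 25.73633755980232 -9.306275575661706
-80 -42.95807353924181 23.19338978600656 -9.882341876617625
-65 -42.143188574551495 23.074973027242045 -9.534107773654725
-50 -43.74548861649592 20.98904155858246 -11.37822352895673
-35 -64.44267853398058 49.84124928378246 -7.3007146250990615
-20 -63.05745544415336 49.08319455204978 -6.98713044605179
-5 -63.23278666012225 49.657594305709026 -6.787596177206613
[[ 0.9744  0.2249 -0.    ]
 [ 0.2249 -0.9744 -0.    ]
 [-0.      0.     -1.    ]]
```

```bash
cat > plan.py <<'E'
import sys
from h import *
def plan(tx,ty,tz,yawy=None,n=8):
    """yawy: world angle of tool y axis"""
    o=ctrl.get_obs();M=R.from_rotvec(o['tool_rot']).as_matrix()
    cur=np.arctan2(M[1,1],M[0,1]);P=o['tool_pos'];T=np.array([tx,ty,tz])
    d=0 if yawy is None else (yawy-cur+np.pi)%(2*np.pi)-np.pi
    st=(T-P)/n
    for i in range(n):
        Mi=R.from_rotvec([0,0,d*i/n]).as_matrix()@M
        v=Mi.T@st;print([round(float(x),4) for x in v]+[round(-d/n,3)])
    print('step norm',np.linalg.norm(st),'P',np.round(P,4),'yaw',cur,'F',o['contact_force'],'t',o['t'],'open',o['opening'],'q',np.round(o['q'],2))
if __name__=='__main__':
    a=[None if x=='-' else float(x) for x in sys.argv[1:5]]; plan(*a,n=int(sys.argv[5]) if len(sys.argv)>5 else 8)
E
python3 plan.py .40 -.22 .24 -.7
```

```text
[0.0425, -0.0401, -0.0011, np.float64(-0.08)]
[0.0456, -0.0365, -0.0011, np.float64(-0.08)]
[0.0484, -0.0327, -0.0011, np.float64(-0.08)]
[0.0509, -0.0287, -0.0011, np.float64(-0.08)]
[0.053, -0.0246, -0.0011, np.float64(-0.08)]
[0.0548, -0.0202, -0.0011, np.float64(-0.08)]
[0.0563, -0.0157, -0.0011, np.float64(-0.08)]
[0.0574, -0.0112, -0.0011, np.float64(-0.08)]
step norm 0.05845630206104749 P [ 0.1405 -0.609   0.2313] yaw -1.343965129715072 F [ 0.9121908  -0.32864275 -0.60840314] t 1.7 open 0.08542897208118833 q [-1.46  0.05  1.61 -0.    1.48 -0.12]
```

>>> apply_moves([
  [0.043, -0.04, -0.001, -0.08, 1],
  [0.046, -0.036, -0.001, -0.08, 1],
  [0.048, -0.033, -0.001, -0.08, 1],
  [0.051, -0.029, -0.001, -0.08, 1],
  [0.053, -0.025, -0.001, -0.08, 1],
  [0.055, -0.02, -0.001, -0.08, 1],
  [0.056, -0.016, -0.001, -0.08, 1],
  [0.057, -0.011, -0.001, -0.08, 1],
])

```text
t: 2.7
tool_pos: [0.4032, -0.2105, 0.2403]
tool_rot: [2.839, 1.335, 0.004]
contact_force: [-0.0, -0.5, 0.4]
opening: 0.0855
```

```bash
python3 plan.py .4415 .146 .19 0
```

```text
[0.0374, -0.0248, 0.0062, np.float64(-0.086)]
[0.0394, -0.0214, 0.0062, np.float64(-0.086)]
[0.0411, -0.018, 0.0062, np.float64(-0.086)]
[0.0425, -0.0144, 0.0062, np.float64(-0.086)]
[0.0435, -0.0106, 0.0063, np.float64(-0.086)]
[0.0443, -0.0068, 0.0063, np.float64(-0.086)]
[0.0447, -0.003, 0.0063, np.float64(-0.086)]
[0.0448, 0.0009, 0.0063, np.float64(-0.086)]
step norm 0.04525464624567053 P [ 0.4032 -0.2105  0.2403] yaw -0.6915696921248926 F [-0.00170337 -0.53387404  0.42823743] t 2.7 open 0.08547780378580513 q [-0.65 -0.38  1.98  0.    1.54  0.05]
```

>>> apply_moves([
  [0.037, -0.025, 0.004, -0.086, 1],
  [0.039, -0.021, 0.004, -0.086, 1],
  [0.041, -0.018, 0.004, -0.086, 1],
  [0.0425, -0.014, 0.004, -0.086, 1],
  [0.0435, -0.011, 0.004, -0.086, 1],
  [0.044, -0.007, 0.004, -0.086, 1],
  [0.045, -0.003, 0.004, -0.086, 1],
  [0.045, 0.001, 0.004, -0.086, 1],
])

```text
t: 3.7
tool_pos: [0.4391, 0.1585, 0.2093]
tool_rot: [2.188, 2.237, 0.01]
contact_force: [0.5, 0.1, -0.4]
opening: 0.0853
```

```bash
python3 - <<'E'
from h import *
from plan import plan
p=snap('side');s=snap('top')
cv2.imwrite('pics/s1.png',cv2.resize(np.hstack([p['img'][170:310,150:350],s['img'][130:270,150:350]])[:,:,::-1],None,fx=2,fy=2,interpolation=cv2.INTER_CUBIC))
plan(.4415,.146,.055,0)
E
```

```text
[-0.0017, 0.0001, 0.0192, np.float64(0.003)]
[-0.0017, 0.0001, 0.0192, np.float64(0.003)]
[-0.0017, 0.0001, 0.0192, np.float64(0.003)]
[-0.0017, 0.0001, 0.0192, np.float64(0.003)]
[-0.0017, 0.0001, 0.0192, np.float64(0.003)]
[-0.0017, 0.0001, 0.0192, np.float64(0.003)]
[-0.0017, 0.0001, 0.0192, np.float64(0.003)]
[-0.0017, 0.0002, 0.0192, np.float64(0.003)]
step norm 0.01929454763549006 P [0.4385 0.1601 0.2087] yaw 0.025112123313298245 F [-0.26182805 -0.55020546 -0.08738253] t 3.8 open 0.08550995204836978 q [ 0.19 -0.33  2.   -0.01  1.47  0.17]
```

View pics/s1.png

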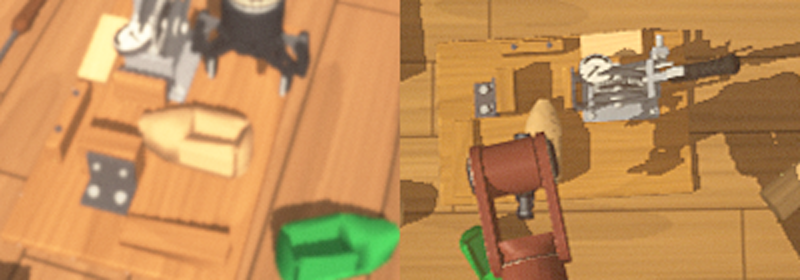

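>>> apply_moves([
  [-0.008, 0.001, 0.019, 0.01, 1],
  [-0.006, 0.001, 0.022, 0.01, 1],
  [0, 0, 0.024, 0, 1],
  [0, 0, 0.024, 0, 1],
  [0, 0, 0.024, 0, 1],
  [0, 0, 0.018, 0, 1],
  [0, 0, 0.012, 0, 1],
  [0, 0, 0.006, 0, 1],
])

```text
t: 4.8
tool_pos: [0.4409, 0.1342, 0.0489]
tool_rot: [2.229, 2.198, 0.004]
contact_force: [-0.5, 3.2, 2.2]
opening: 0.0852
```

```bash
python3 - <<'E'
from h import *
from plan import plan
p=snap('side')
cv2.imwrite('pics/s2.png',cv2.resize(p['img'][170:310,150:350][:,:,::-1],None,fx=3,fy=3,interpolation=cv2.INTER_CUBIC))
plan(.4415,.146,.052,0)
E
```

```text
[0.0015, 0.0001, -0.0005, np.float64(-0.002)]
[0.0015, 0.0001, -0.0005, np.float64(-0.002)]
[0.0015, 0.0001, -0.0005, np.float64(-0.002)]
[0.0015, 0.0001, -0.0005, np.float64(-0.002)]
[0.0015, 0.0001, -0.0005, np.float64(-0.002)]
[0.0015, 0.0001, -0.0005, np.float64(-0.002)]
[0.0015, 0.0001, -0.0005, np.float64(-0.002)]
[0.0015, 0.0001, -0.0005, np.float64(-0.002)]
step norm 0.0015556135679807394 P [0.4404 0.1341 0.0484] yaw -0.013532791560992307 F [ 0.15192472 -0.52678465 -1.00840255] t 4.85 open 0.08539968457523667 q [ 0.14 -0.16  2.14 -0.01  1.15  0.16]
```

View pics/s2.png

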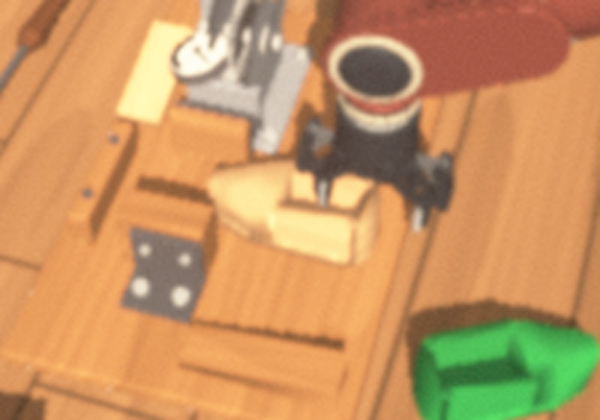

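The inner finger is in the foot hole at (322,190) and the outer one is behind the heel at (418,215). I'll centre it in y and close.

>>> apply_moves([
  [0.005, 0, 0, 0, 1],
  [0.005, 0, 0, 0, 1],
  [0, 0, 0, 0, 1],
  [0, 0, 0, 0, -1],
  [0, 0, 0, 0, -1],
  [0, 0, 0, 0, -1],
  [0, 0, 0, 0, -1],
  [0, 0, 0, 0, -1],
], grip_force=40)

```text
t: 5.85
tool_pos: [0.4415, 0.1446, 0.0501]
tool_rot: [2.228, 2.198, 0.003]
contact_force: [0.7, 0.2, -0.3]
opening: 0.0165
```

```bash
python3 plan.py .537 .149 .0495 0.032
```

```text
[0.0007, 0.0119, 0.0002, np.float64(-0.006)]
[0.0006, 0.0119, 0.0002, np.float64(-0.006)]
[0.0006, 0.0119, 0.0002, np.float64(-0.006)]
[0.0005, 0.0119, 0.0002, np.float64(-0.006)]
[0.0004, 0.0119, 0.0002, np.float64(-0.006)]
[0.0004, 0.0119, 0.0002, np.float64(-0.006)]
[0.0003, 0.0119, 0.0002, np.float64(-0.006)]
[0.0002, 0.0119, 0.0002, np.float64(-0.006)]
step norm 0.011947185062530287 P [0.4415 0.1446 0.0501] yaw -0.013493989065721513 F [ 0.70607803  0.24031843 -0.25837917] t 5.85 open 0.016495262882907268 q [ 0.16 -0.15  2.13 -0.01  1.15  0.18]
```

>>> apply_moves([
  [0.001, 0.01, 0, -0.006, -1],
  [0.0005, 0.01, 0, -0.006, -1],
  [0.0005, 0.01, 0, -0.006, -1],
  [0.0005, 0.01, 0, -0.006, -1],
  [0.0005, 0.01, 0, -0.006, -1],
  [0, 0.01, 0, -0.006, -1],
  [0, 0.008, 0, 0, -1],
  [0, 0.006, 0, 0, -1],
])

```text
t: 6.85
tool_pos: [0.518, 0.1482, 0.0502]
tool_rot: [2.189, 2.243, -0.005]
contact_force: [-4.2, -1.1, 2.6]
opening: 0.0163
```

```bash
python3 plan.py .537 .149 .0495 0.032
```

```text
[0.0, 0.0024, 0.0001, np.float64(-0.001)]
[0.0, 0.0024, 0.0001, np.float64(-0.001)]
[0.0, 0.0024, 0.0001, np.float64(-0.001)]
[0.0, 0.0024, 0.0001, np.float64(-0.001)]
[0.0, 0.0024, 0.0001, np.float64(-0.001)]
[0.0, 0.0024, 0.0001, np.float64(-0.001)]
[0.0, 0.0024, 0.0001, np.float64(-0.001)]
[0.0, 0.0024, 0.0001, np.float64(-0.001)]
step norm 0.0023843815743010547 P [0.518  0.1482 0.0502] yaw 0.024532255782924606 F [-4.23598192 -1.08048467  2.56359618] t 6.85 open 0.016309816207041295 q [ 0.14  0.03  1.95 -0.01  1.15  0.12]
```

>>> apply_moves([
  [0, 0.003, 0, 0, -1],
  [0, 0.003, 0, 0, -1],
  [0, 0.003, 0, 0, -1],
  [0, 0.003, 0, 0, -1],
  [0, 0.003, 0, 0, -1],
  [0, 0.002, 0, 0, -1],
  [0, 0.002, 0, 0, -1],
  [0, 0.002, 0, 0, -1],
])

```text
t: 7.85
tool_pos: [0.5379, 0.1488, 0.0501]
tool_rot: [2.191, 2.247, -0.013]
contact_force: [-18.0, -1.9, 11.8]
opening: 0.0163
```

```bash
python3 - <<'E'
from h import *
from plan import plan
p=snap('side')
cv2.imwrite('pics/s3.png',cv2.resize(p['img'][170:310,150:350][:,:,::-1],None,fx=3,fy=3,interpolation=cv2.INTER_CUBIC))
plan(.537,.149,.0495,0.032)
E
```

```text
[0.0, -0.0001, 0.0001, np.float64(-0.001)]
[0.0, -0.0001, 0.0001, np.float64(-0.001)]
[0.0, -0.0001, 0.0001, np.float64(-0.001)]
[0.0, -0.0001, 0.0001, np.float64(-0.001)]
[0.0, -0.0001, 0.0001, np.float64(-0.001)]
[0.0, -0.0001, 0.0001, np.float64(-0.001)]
[0.0, -0.0001, 0.0001, np.float64(-0.001)]
[0.0, -0.0001, 0.0001, np.float64(-0.001)]
step norm 0.00013795824784559874 P [0.5379 0.1487 0.0501] yaw 0.02542410664906536 F [-12.84023342  -1.22146752  10.66164515] t 7.9 open 0.016570503183147744 q [ 0.14  0.08  1.9  -0.01  1.16  0.12]
```

View pics/s3.png

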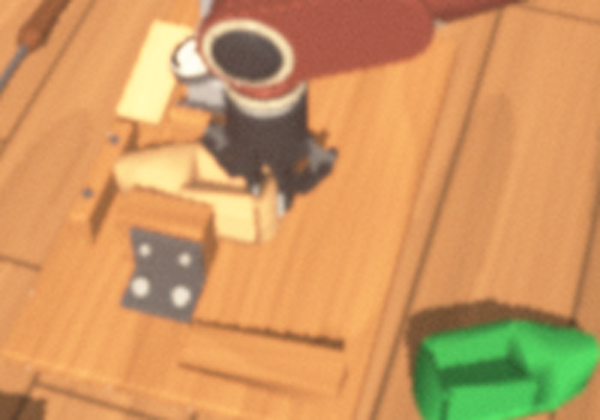

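The toe is against the fence: about 13 N of reaction at the predicted position. I'll release and lift.

>>> apply_moves([
  [0, 0, 0, 0, 0.2],
  [0, 0, 0, 0, 0.2],
  [0, 0, -0.02, 0, 0.2],
  [0, 0, -0.035, 0, 0],
  [0, 0, -0.045, 0, 0],
  [0, 0, -0.05, 0, -1],
  [0, 0, -0.05, 0, -1],
  [0, 0, -0.035, 0, -1],
])

```text
t: 8.9
tool_pos: [0.539, 0.1502, 0.2967]
tool_rot: [2.188, 2.242, -0.005]
contact_force: [1.1, 0.2, -0.9]
opening: 0.0004
```

```bash
python3 plan.py .622 -.155 .31 0.032
```

```text
[-0.0384, 0.0094, -0.0013, np.float64(-0.001)]
[-0.0384, 0.0094, -0.0013, np.float64(-0.001)]
[-0.0384, 0.0094, -0.0013, np.float64(-0.001)]
[-0.0384, 0.0093, -0.0013, np.float64(-0.001)]
[-0.0384, 0.0093, -0.0013, np.float64(-0.001)]
[-0.0385, 0.0093, -0.0013, np.float64(-0.001)]
[-0.0385, 0.0092, -0.0013, np.float64(-0.001)]
[-0.0385, 0.0092, -0.0013, np.float64(-0.001)]
step norm 0.03957574339748802 P [0.539  0.1502 0.2967] yaw 0.024754478590679512 F [ 1.10742972  0.22359285 -0.90158846] t 8.9 open 0.0004333743554876209 q [ 0.14 -0.14  1.69 -0.01  1.59  0.12]
```

>>> apply_moves([
  [-0.038, 0.0095, -0.002, -0.001, -1],
  [-0.038, 0.0095, -0.002, -0.001, -1],
  [-0.038, 0.0095, -0.002, -0.001, -1],
  [-0.038, 0.0095, -0.002, -0.001, -1],
  [-0.038, 0.0095, -0.001, -0.001, -1],
  [-0.038, 0.0095, -0.001, -0.001, -1],
  [-0.038, 0.0095, -0.001, -0.001, -1],
  [-0.03, 0.007, 0, 0, -1],
])

```text
t: 9.9
tool_pos: [0.6272, -0.1508, 0.3356]
tool_rot: [2.156, 2.236, 0.029]
contact_force: [-0.1, 1.5, 0.1]
opening: -0.0001
```

```bash
python3 - <<'E'
from h import *
from plan import plan
p=snap('side');s=snap('top')
cv2.imwrite('pics/s4.png',cv2.resize(np.hstack([p['img'][90:310,150:310],s['img'][90:310,160:360]])[:,:,::-1],None,fx=2.2,fy=2.2,interpolation=cv2.INTER_CUBIC))
plan(.623,-.161,.262,0.032)
E
```

```text
[-0.001, -0.0009, 0.0091, np.float64(0.0)]
[-0.001, -0.0009, 0.0091, np.float64(0.0)]
[-0.001, -0.0009, 0.0091, np.float64(0.0)]
[-0.001, -0.0009, 0.0091, np.float64(0.0)]
[-0.001, -0.0009, 0.0091, np.float64(0.0)]
[-0.001, -0.0009, 0.0091, np.float64(0.0)]
[-0.001, -0.0009, 0.0091, np.float64(0.0)]
[-0.001, -0.0009, 0.0091, np.float64(0.0)]
step norm 0.00924084708267196 P [ 0.6272 -0.1521  0.3353] yaw 0.03372801667739848 F [-0.08876686  0.08283035 -0.48719598] t 10.0 open 6.473249084971991e-05 q [-0.35  0.03  1.46  0.    1.61 -0.39]
```

View pics/s4.png

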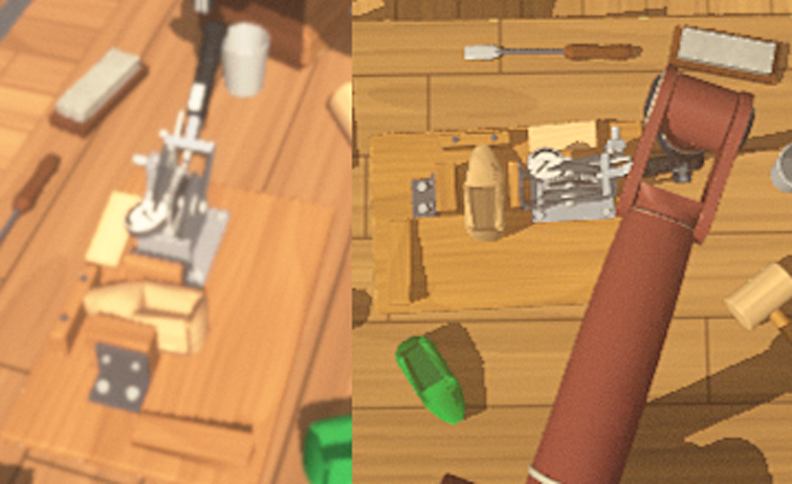

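Clog sits straight in the bay (top crop (485,190)), its toe at the fence. Starting the first stroke.

>>> apply_moves([
  [-0.003, -0.002, 0.02, 0, -1],
  [-0.003, -0.002, 0.02, 0, -1],
  [-0.003, -0.001, 0.02, 0, -1],
  [-0.01, -0.001, 0.022, 0, -1],
  [-0.014, 0, 0.022, 0, -1],
  [-0.012, 0, 0.022, 0, -1],
  [-0.008, 0, 0.022, 0, -1],
  [-0.006, 0, 0.018, 0, -1],
])

```text
t: 11.0
tool_pos: [0.6274, -0.211, 0.172]
tool_rot: [2.151, 2.238, 0.025]
contact_force: [-5.9, 5.5, 10.3]
opening: -0.0001
```

```bash
python3 plan.py .625 -.214 .118 0.032
```

```text
[-0.0003, -0.0006, 0.0067, np.float64(0.001)]
[-0.0003, -0.0006, 0.0067, np.float64(0.001)]
[-0.0003, -0.0006, 0.0067, np.float64(0.001)]
[-0.0003, -0.0006, 0.0067, np.float64(0.001)]
[-0.0003, -0.0006, 0.0067, np.float64(0.001)]
[-0.0003, -0.0006, 0.0067, np.float64(0.001)]
[-0.0003, -0.0006, 0.0067, np.float64(0.001)]
[-0.0003, -0.0006, 0.0067, np.float64(0.001)]
step norm 0.0067634665918372494 P [ 0.6274 -0.211   0.172 ] yaw 0.04003629519144333 F [-5.87030336  5.51512626 10.25547347] t 11.0 open -0.00010492165125426008 q [-0.44  0.15  1.61  0.    1.34 -0.48]
```

>>> apply_moves([
  [-0.002, 0, 0.016, 0, -1],
  [-0.002, 0, 0.014, 0, -1],
  [-0.001, 0, 0.01, 0, -1],
  [0, 0, 0.006, 0, -1],
  [0, 0, 0.005, 0, -1],
  [0, 0, 0.003, 0, -1],
  [0, 0, 0.002, 0, -1],
  [0, 0, 0, 0, -1],
])

```text
t: 12.0
tool_pos: [0.628, -0.2182, 0.1262]
tool_rot: [2.141, 2.239, 0.011]
contact_force: [-4.3, 1.0, 10.3]
opening: -0.0
```

```bash
python3 plan.py .622 -.155 .29 0.032
```

```text
[0.0074, 0.0003, -0.0207, np.float64(0.002)]
[0.0074, 0.0003, -0.0207, np.float64(0.002)]
[0.0074, 0.0003, -0.0207, np.float64(0.002)]
[0.0074, 0.0003, -0.0207, np.float64(0.002)]
[0.0074, 0.0003, -0.0207, np.float64(0.002)]
[0.0074, 0.0003, -0.0207, np.float64(0.002)]
[0.0074, 0.0003, -0.0207, np.float64(0.002)]
[0.0074, 0.0002, -0.0207, np.float64(0.002)]
step norm 0.02195851693499747 P [ 0.628  -0.2182  0.1262] yaw 0.04541502506734544 F [-4.26106682  1.02428714 10.32738964] t 12.0 open -3.991563608609993e-05 q [-0.44  0.2   1.63 -0.01  1.26 -0.49]
```

>>> apply_moves([
  [0, 0, 0.008, 0, -1],
  [0, 0, 0.008, 0, -1],
  [0, 0, 0.003, 0, -1],
  [0.004, 0, -0.03, 0, -1],
  [0.008, 0, -0.03, 0, -1],
  [0.012, 0, -0.03, 0, -1],
  [0.012, 0, -0.03, 0, -1],
  [0.01, 0, -0.016, 0, -1],
])

```text
t: 13.0
tool_pos: [0.6222, -0.1668, 0.2512]
tool_rot: [2.127, 2.236, 0.01]
contact_force: [2.1, 1.5, 3.2]
opening: 0.0001
```

```bash
cat > dial.py <<'E'
import sys
from h import *
from plan import plan
n=sys.argv[1]
p=snap('side');s=snap('top')
O=np.array([.6127,.164]);c,si=np.cos(.032),np.sin(.032);Rm=np.array([[c,-si],[si,c]])
for nm,q in(('top',s),('side',p)):
    X=cloud(q).reshape(-1,3);X=X[~np.isnan(X[:,0])];L=np.c_[(X[:,:2]-O)@Rm,X[:,2]]*1e3
    m=(L[:,0]>-30)&(L[:,0]<42)&(L[:,1]>-85)&(L[:,1]<-10)&(L[:,2]>87)&(L[:,2]<96)
    # jaw top rows
    if m.sum()>5: print(nm,'jaw y',np.percentile(L[m][:,1],[2,98]))
    m=(L[:,0]>-34)&(L[:,0]<45)&(L[:,1]>20)&(L[:,1]<90)&(L[:,2]>89)&(L[:,2]<102)
    if m.sum()>5: print(nm,'cheek y',np.percentile(L[m][:,1],[2,98]))
    m=(L[:,0]>-100)&(L[:,0]<-40)&(L[:,1]>-60)&(L[:,1]<60)&(L[:,2]>60)
    if m.sum()>5: print(nm,'clog y',np.percentile(L[m][:,1],[2,98]),'heel',np.percentile(L[m][:,0],1))
a=p['img'][160:215,195:260];b=s['img'][145:200,205:270]
cv2.imwrite('pics/d%s.png'%n,cv2.resize(np.hstack([a,b])[:,:,::-1],None,fx=6,fy=6,interpolation=cv2.INTER_CUBIC))
for t in('grip','button_top'):
  for nm,q in(('top',s),('side',p)):
    for f in ctrl.spot_point(q,t)[:1]: print(nm,t,w(q,*f['uv']),f['confidence'])
plan(.623,-.161,.262,0.032)
E
python3 dial.py 1
```

```text
top jaw y [-73.00570656 -14.17849354]
top cheek y [35.22270628 70.8613082 ]
top clog y [-46.21806332  19.4340582 ] heel -84.76753498617059
side jaw y [-74.00030025 -14.36019404]
side cheek y [34.92713564 70.57512459]
side clog y [-45.93008539  21.08901436] heel -84.26905961934335
top grip [ 0.57815134 -0.14081835  0.49118486] 0.73
side grip [ 0.61231678 -0.15592548  0.26026921] 0.84
top button_top [ 0.62960855 -0.10612146  0.21769515] 0.57
side button_top [0.38992882 0.53542875 0.06998696] 0.44
[0.0009, 0.0002, -0.0016, np.float64(0.002)]
[0.0009, 0.0002, -0.0016, np.float64(0.002)]
[0.0009, 0.0002, -0.0016, np.float64(0.002)]
[0.0009, 0.0002, -0.0016, np.float64(0.002)]
[0.0009, 0.0002, -0.0016, np.float64(0.002)]
[0.0009, 0.0002, -0.0016, np.float64(0.002)]
[0.0009, 0.0002, -0.0016, np.float64(0.002)]
[0.0009, 0.0002, -0.0016, np.float64(0.002)]
step norm 0.0018553739567035918 P [ 0.6224 -0.1685  0.2492] yaw 0.04989049494394498 F [ 1.38526091 -0.66345482  6.13820319] t 13.3 open -1.3111386031554735e-05 q [-0.37  0.06  1.58 -0.02  1.45 -0.42]
```

View pics/d1.png

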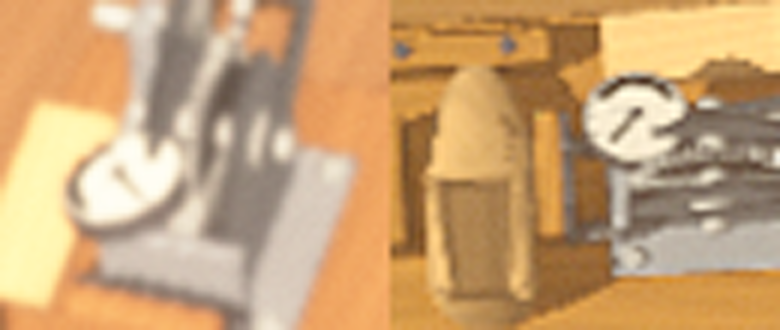

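>>> apply_moves([
  [0.006, 0, -0.022, 0, -1],
  [0.002, 0, -0.006, 0, -1],
  [-0.002, 0, 0.016, 0, -1],
  [-0.01, 0, 0.024, 0, -1],
  [-0.014, 0, 0.024, 0, -1],
  [-0.012, 0, 0.024, 0, -1],
  [-0.009, 0, 0.024, 0, -1],
  [-0.006, 0, 0.024, 0, -1],
])

```text
t: 14.3
tool_pos: [0.6251, -0.2125, 0.1392]
tool_rot: [2.138, 2.248, 0.011]
contact_force: [-2.9, 6.8, 11.1]
opening: -0.0001
```

```bash
python3 plan.py .625 -.217 .118 0.04|tail -2
```

```text
[-0.0005, -0.0001, 0.0027, np.float64(0.001)]
step norm 0.0027082150236676676 P [ 0.6251 -0.2125  0.1392] yaw 0.05039249286914821 F [-2.86549627  6.7768571  11.11738583] t 14.3 open -0.00012654501089869394 q [-0.44  0.18  1.63 -0.01  1.29 -0.49]
```

>>> apply_moves([
  [-0.002, 0, 0.014, 0, -1],
  [-0.001, 0, 0.01, 0, -1],
  [0, 0, 0.006, 0, -1],
  [0, 0, 0.003, 0, -1],
  [0.004, 0, -0.03, 0, -1],
  [0.008, 0, -0.034, 0, -1],
  [0.012, 0, -0.034, 0, -1],
  [0.014, 0, -0.034, 0, -1],
])

```text
t: 15.3
tool_pos: [0.6197, -0.1758, 0.2397]
tool_rot: [2.145, 2.248, 0.014]
contact_force: [-0.8, 4.8, 1.4]
opening: -0.0002
```

>>> apply_moves([
  [0.012, 0, -0.02, 0, -1],
  [0.004, 0, -0.012, 0, -1],
  [0, 0, 0, 0, -1],
  [0, 0, 0, 0, -1],
  [0, 0, 0, 0, -1],
  [-0.002, 0, 0.01, 0, -1],
  [-0.006, 0, 0.018, 0, -1],
  [-0.01, 0, 0.02, 0, -1],
])

```text
t: 16.3
tool_pos: [0.6193, -0.1804, 0.223]
tool_rot: [2.145, 2.246, 0.007]
contact_force: [-7.4, 1.2, 10.2]
opening: -0.0001
```

```bash
python3 dial.py 2
```

```text
top jaw y [-64.56037097 -10.66700687]
top cheek y [35.68865484 71.08740758]
top clog y [-41.93755215  23.51331299] heel -84.56725556799778
side jaw y [-66.6000837  -14.07010845]
side cheek y [35.98549545 71.5073288 ]
side clog y [-42.29937645  23.34674793] heel -84.27639875416257
top grip [ 0.58459326 -0.15870547  0.46007133] 0.69
side grip [ 0.61351902 -0.1703761   0.23358778] 0.72
top button_top [0.70732262 0.00936309 0.04128768] 0.65
[0.0023, 0.0007, -0.0051, np.float64(0.002)]
[0.0023, 0.0007, -0.0051, np.float64(0.002)]
[0.0023, 0.0007, -0.0051, np.float64(0.002)]
[0.0023, 0.0007, -0.0051, np.float64(0.002)]
[0.0023, 0.0007, -0.0051, np.float64(0.002)]
[0.0023, 0.0007, -0.0051, np.float64(0.002)]
[0.0023, 0.0007, -0.0051, np.float64(0.002)]
[0.0023, 0.0007, -0.0051, np.float64(0.002)]
step norm 0.005611799449150595 P [ 0.619  -0.1803  0.2217] yaw 0.04556868085601922 F [-4.06152804  0.07956246  7.457747  ] t 16.6 open 0.00011179544200569697 q [-0.4   0.08  1.6  -0.01  1.43 -0.44]
```

View pics/d2.png

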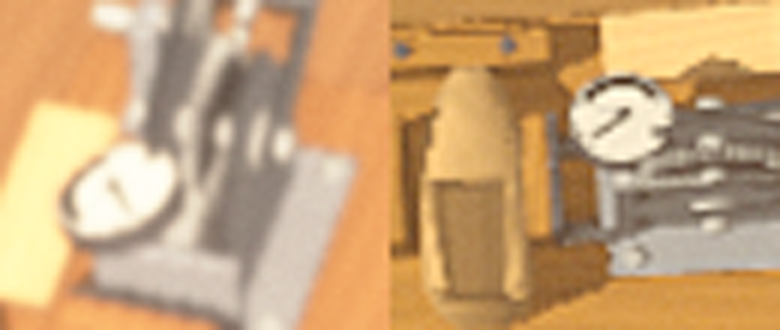

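>>> apply_moves([
  [-0.008, -0.001, 0.024, 0, -1],
  [-0.01, -0.001, 0.024, 0, -1],
  [-0.007, -0.001, 0.024, 0, -1],
  [-0.004, 0, 0.02, 0, -1],
  [-0.002, 0, 0.016, 0, -1],
  [0, 0, 0.01, 0, -1],
  [0, 0, 0.006, 0, -1],
  [0, 0, 0.003, 0, -1],
])

```text
t: 17.6
tool_pos: [0.6217, -0.2111, 0.1092]
tool_rot: [2.153, 2.252, 0.019]
contact_force: [-10.8, 5.3, 20.6]
opening: 0.0001
```

>>> apply_moves([
  [0.002, 0, -0.02, 0, -1],
  [0.004, 0, -0.034, 0, -1],
  [0.008, 0, -0.034, 0, -1],
  [0.014, 0, -0.034, 0, -1],
  [0.014, 0, -0.026, 0, -1],
  [0.006, 0, -0.012, 0, -1],
  [0, 0, 0, 0, -1],
  [0, 0, 0, 0, -1],
])

```text
t: 18.6
tool_pos: [0.6152, -0.1607, 0.2713]
tool_rot: [2.156, 2.252, 0.025]
contact_force: [0.7, -0.7, -0.6]
opening: 0.0
```

```bash
python3 dial.py 3
```

```text
top jaw y [-57.65220672 -14.20535357]
top cheek y [35.41415166 72.16860023]
top clog y [-34.53412988  27.72830633] heel -84.15187109410931
side jaw y [-84.67060374 -14.19940487]
side cheek y [35.57888741 70.22938961]
side clog y [-35.27573049  30.49285563] heel -84.56257390052588
top grip [ 0.58353628 -0.13060057  0.50564428] 0.6
side grip [ 0.62401663 -0.16295616  0.26043451] 0.92
top button_top [ 0.6244448  -0.09628989  0.22260467] 0.62
side button_top [ 0.61968037 -0.1003509   0.22662101] 0.41
[-0.0001, 0.0009, 0.0013, np.float64(0.001)]
[-0.0001, 0.0009, 0.0013, np.float64(0.001)]
[-0.0001, 0.0009, 0.0013, np.float64(0.001)]
[-0.0001, 0.0009, 0.0013, np.float64(0.001)]
[-0.0001, 0.0009, 0.0013, np.float64(0.001)]
[-0.0001, 0.0009, 0.0013, np.float64(0.001)]
[-0.0001, 0.0009, 0.0013, np.float64(0.001)]
[-0.0001, 0.0009, 0.0013, np.float64(0.001)]
step norm 0.0015928844175162786 P [ 0.6156 -0.1605  0.2724] yaw 0.04389104310004092 F [-0.45389499 -0.16690991  0.23379249] t 18.9 open 0.00026191039999823936 q [-0.37  0.04  1.56  0.01  1.51 -0.42]
```

View pics/d3.png

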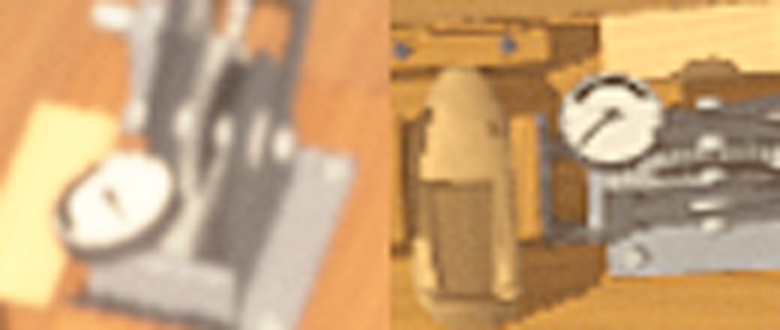

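Three strokes are done, the needle is still at zero, and the clog is about 4 mm from the cheek. Starting stroke 4.

>>> apply_moves([
  [-0.002, 0.003, 0.014, 0, -1],
  [-0.006, 0.003, 0.02, 0, -1],
  [-0.012, 0.002, 0.024, 0, -1],
  [-0.012, 0, 0.024, 0, -1],
  [-0.01, 0, 0.024, 0, -1],
  [-0.007, 0, 0.022, 0, -1],
  [-0.004, 0, 0.018, 0, -1],
  [-0.002, 0, 0.012, 0, -1],
])

```text
t: 19.9
tool_pos: [0.6308, -0.211, 0.1204]
tool_rot: [2.162, 2.262, 0.038]
contact_force: [-6.0, 6.3, 13.9]
opening: -0.0001
```

```bash
python3 plan.py .625 -.217 .118 0.04|tail -2
```

```text
[-0.0007, -0.0008, 0.0003, np.float64(0.001)]
step norm 0.0010821498813802196 P [ 0.6308 -0.211   0.1204] yaw 0.04500988107576521 F [-6.03168295  6.25793633 13.85550092] t 19.9 open -0.0001097684147220454 q [-0.44  0.22  1.62  0.02  1.28 -0.49]
```

>>> apply_moves([
  [0, -0.001, 0.009, 0, -1],
  [0, -0.001, 0.005, 0, -1],
  [0.002, 0, -0.02, 0, -1],
  [0.004, 0, -0.034, 0, -1],
  [0.008, 0, -0.034, 0, -1],
  [0.014, 0, -0.034, 0, -1],
  [0.014, 0, -0.024, 0, -1],
  [0.006, 0, -0.012, 0, -1],
])

```text
t: 20.9
tool_pos: [0.6264, -0.161, 0.2721]
tool_rot: [2.16, 2.262, 0.056]
contact_force: [0.3, -0.7, -0.4]
opening: 0.0
```

```bash
python3 dial.py 4
```

```text
top jaw y [-82.85166348 -10.32188039]
top cheek y [34.95785686 71.01260677]
top clog y [-33.37564825  31.03255745] heel -84.81697347305985
side jaw y [-83.8889065  -13.72419953]
side cheek y [34.26879676 69.86445963]
side clog y [-32.13176303  34.08067219] heel -84.24969296274469
top grip [ 0.62953891 -0.1001691   0.22037735] 0.71
side grip [ 0.6193471  -0.15822249  0.25202493] 0.84
top button_top [ 0.6261818  -0.0996884   0.22085974] 0.37
side button_top [ 0.61976491 -0.11602271  0.23181109] 0.64
[0.0002, -0.0003, 0.0009, np.float64(0.002)]
[0.0002, -0.0003, 0.0009, np.float64(0.002)]
[0.0002, -0.0003, 0.0009, np.float64(0.002)]
[0.0002, -0.0003, 0.0009, np.float64(0.002)]
[0.0001, -0.0003, 0.0009, np.float64(0.002)]
[0.0001, -0.0003, 0.0009, np.float64(0.002)]
[0.0001, -0.0003, 0.0009, np.float64(0.002)]
[0.0001, -0.0003, 0.0009, np.float64(0.002)]
step norm 0.0009218965785094203 P [ 0.6252 -0.1622  0.2689] yaw 0.04417231823230874 F [ 0.42684522 -0.43280152 -0.13035855] t 21.2 open 0.0004406599261689491 q [-0.38  0.07  1.54  0.03  1.52 -0.43]
```

View pics/d4.png

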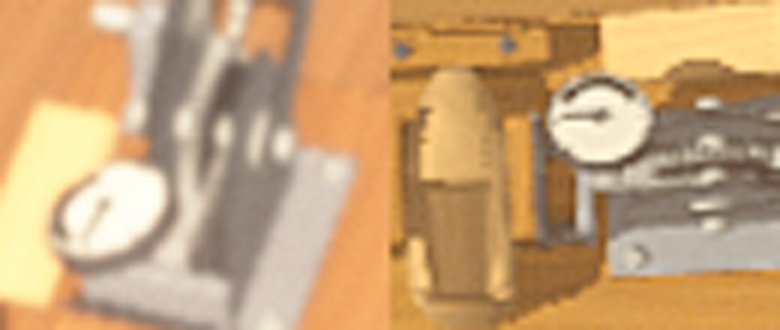

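The needle turned from lower left to left, about 0.8 rad, as predicted. One more stroke adds 1.5 and should give about 2.3 rad.

>>> apply_moves([
  [-0.002, -0.001, 0.014, 0, -1],
  [-0.006, -0.001, 0.02, 0, -1],
  [-0.012, 0, 0.024, 0, -1],
  [-0.012, 0, 0.024, 0, -1],
  [-0.01, 0, 0.024, 0, -1],
  [-0.007, 0, 0.022, 0, -1],
  [-0.004, 0, 0.018, 0, -1],
  [-0.002, 0, 0.01, 0, -1],
])

```text
t: 22.2
tool_pos: [0.6299, -0.2117, 0.1175]
tool_rot: [-2.172, -2.265, -0.069]
contact_force: [-5.8, 7.8, 15.1]
opening: -0.0003
```

```bash
python3 plan.py .625 -.217 .118 0.04|tail -2
```

```text
[-0.0006, -0.0006, -0.0001, np.float64(0.0)]
step norm 0.000907273356588402 P [ 0.6299 -0.2117  0.1175] yaw 0.04143861047808903 F [-5.81046831  7.75832443 15.14388391] t 22.2 open -0.00028772626016850114 q [-0.45  0.22  1.62  0.04  1.29 -0.51]
```

>>> apply_moves([
  [0, -0.001, 0.007, 0, -1],
  [0, -0.001, 0.004, 0, -1],
  [0.002, 0, -0.02, 0, -1],
  [0.004, 0, -0.034, 0, -1],
  [0.008, 0, -0.034, 0, -1],
  [0.014, 0, -0.034, 0, -1],
  [0.014, 0, -0.024, 0, -1],
  [0.006, 0, -0.012, 0, -1],
])

```text
t: 23.2
tool_pos: [0.6233, -0.1663, 0.2714]
tool_rot: [-2.171, -2.258, -0.09]
contact_force: [0.5, 0.8, -0.0]
opening: -0.0003
```

```bash
python3 dial.py 5
```

```text
top jaw y [-78.69726034 -14.38251552]
top cheek y [35.11530129 72.02567132]
top clog y [-33.31129413  31.73586995] heel -84.35210600429168
side jaw y [-79.21035906 -22.30789122]
side cheek y [35.12843191 70.98313047]
side clog y [-32.09634064  34.09721081] heel -84.41385123976625
top grip [ 0.5977982  -0.14128153  0.43731082] 0.78
side grip [ 0.62347552 -0.16333038  0.26142233] 0.8
top button_top [ 0.6364642  -0.10234757  0.209076  ] 0.63
side button_top [ 0.31719327 -0.38358052 -0.00150635] 0.71
[0.0008, 0.0, 0.0009, np.float64(0.001)]
[0.0008, 0.0, 0.0009, np.float64(0.001)]
[0.0008, 0.0, 0.0009, np.float64(0.001)]
[0.0008, 0.0, 0.0009, np.float64(0.001)]
[0.0008, 0.0, 0.0009, np.float64(0.001)]
[0.0008, 0.0, 0.0009, np.float64(0.001)]
[0.0008, 0.0, 0.0009, np.float64(0.001)]
[0.0008, 0.0, 0.0009, np.float64(0.001)]
step norm 0.0012368470922565326 P [ 0.6227 -0.1677  0.2693] yaw 0.03699774046442645 F [0.76368331 0.58710596 0.68465659] t 23.5 open -5.8830930553963364e-05 q [-0.4   0.07  1.53  0.06  1.53 -0.44]
```

View pics/d5.png

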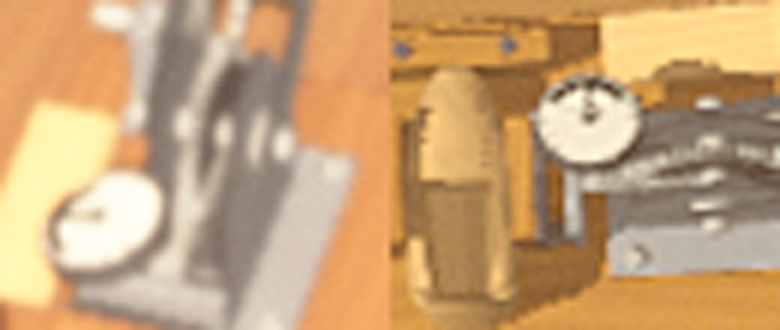

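The needle stands straight up, in the middle of the black arc at about 2.35 rad. Next I'll move over the button.

```bash
python3 plan.py .6205 -.0965 .245 0.032 | tail -3
```

```text
[0.0088, -0.0001, 0.0034, np.float64(0.001)]
[0.0088, -0.0001, 0.0034, np.float64(0.001)]
step norm 0.00940824622725705 P [ 0.6227 -0.1677  0.2693] yaw 0.03699774046442645 F [0.76368331 0.58710596 0.68465659] t 23.5 open -5.8830930553963364e-05 q [-0.4   0.07  1.53  0.06  1.53 -0.44]
```

>>> apply_moves([
  [0.004, 0, -0.012, 0, -1],
  [0.015, 0, -0.002, 0, -1],
  [0.015, 0, 0, 0, -1],
  [0.013, 0, 0, 0, -1],
  [0.01, 0, 0.006, 0, -1],
  [0.006, 0, 0.01, 0, -1],
  [0.003, 0, 0.01, 0, -1],
  [0, 0, 0.002, 0, -1],
])

```text
t: 24.5
tool_pos: [0.6188, -0.0961, 0.2533]
tool_rot: [-2.168, -2.251, -0.082]
contact_force: [-0.1, -0.4, 0.6]
opening: 0.0003
```

```bash
python3 - <<'E'
from h import *
from plan import plan
p=snap('side')
cv2.imwrite('pics/b1.png',cv2.resize(p['img'][80:220,180:320][:,:,::-1],None,fx=4,fy=4,interpolation=cv2.INTER_CUBIC))
plan(.6205,-.0965,.232,0.032)
print(R.from_rotvec(ctrl.get_obs()['tool_rot']).as_matrix()[:,2])
E
```

```text
[-0.0002, 0.0001, 0.0027, np.float64(0.001)]
[-0.0002, 0.0001, 0.0027, np.float64(0.001)]
[-0.0002, 0.0001, 0.0027, np.float64(0.001)]
[-0.0002, 0.0001, 0.0027, np.float64(0.001)]
[-0.0002, 0.0001, 0.0027, np.float64(0.001)]
[-0.0002, 0.0001, 0.0027, np.float64(0.001)]
[-0.0002, 0.0001, 0.0027, np.float64(0.001)]
[-0.0002, 0.0001, 0.0027, np.float64(0.001)]
step norm 0.0026773935670523093 P [ 0.6189 -0.0963  0.2534] yaw 0.036882807245220924 F [-1.47653279 -0.25396643 -0.16885979] t 24.55 open -0.00010725561332326777 q [-0.3   0.03  1.6   0.05  1.5  -0.34]
[ 0.02574983  0.04796766 -0.99851693]
```

View pics/b1.png

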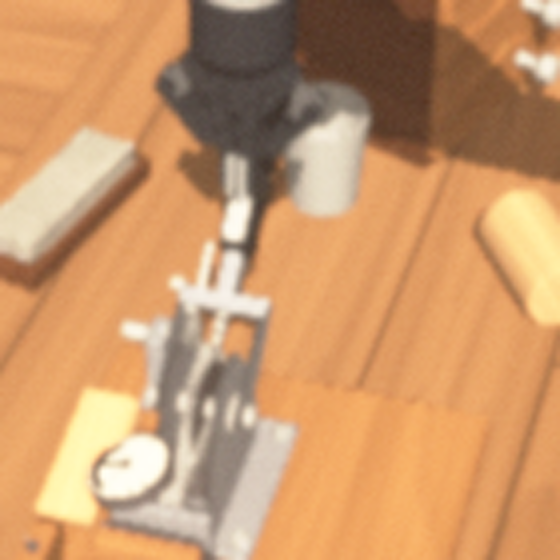

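>>> apply_moves([
  [0, 0.0005, 0.006, 0, -1],
  [0, 0.0005, 0.006, 0, -1],
  [-0.001, 0.0005, 0.006, 0, -1],
  [-0.002, 0, 0.006, 0, -1],
  [-0.003, 0, 0.006, 0, -1],
  [-0.004, 0, 0.006, 0, -1],
  [-0.005, 0, 0.006, 0, -1],
  [-0.005, 0, 0.006, 0, -1],
])

```text
t: 25.55
tool_pos: [0.6233, -0.1147, 0.2097]
tool_rot: [-2.169, -2.251, -0.087]
contact_force: [-4.2, 4.8, 5.9]
opening: 0.0002
```

```bash
cat > b.py <<'E'
import sys
from h import *
from plan import plan
p=snap('side')
cv2.imwrite('pics/%s.png'%sys.argv[1],cv2.resize(p['img'][80:220,180:320][:,:,::-1],None,fx=4,fy=4,interpolation=cv2.INTER_CUBIC))
plan(.6205,-.0965,.232,0.032,1)
E
python3 b.py b2
```

```text
[0.0199, -0.0013, -0.0223, np.float64(0.004)]
step norm 0.029875618951021518 P [ 0.6232 -0.1152  0.2088] yaw 0.03593355228161506 F [-3.10690576  2.28448696  5.13588744] t 25.6 open -0.00021270340379992233 q [-0.32  0.08  1.63  0.06  1.43 -0.37]
```

View pics/b2.png

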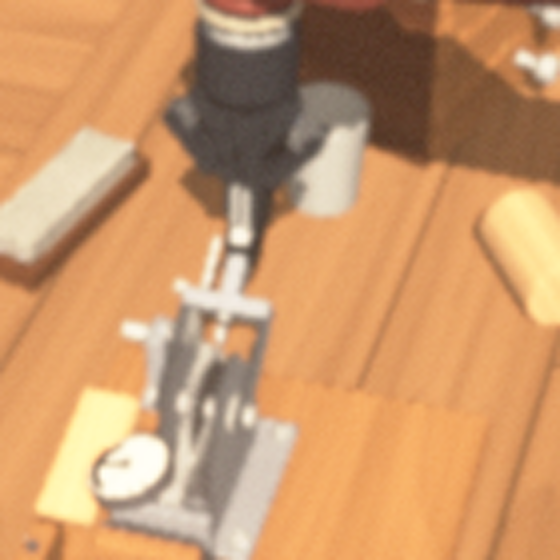

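>>> apply_moves([
  [0.001, -0.001, 0.008, 0, -1],
  [-0.002, 0, 0.008, 0, -1],
  [-0.004, 0, 0.008, 0, -1],
  [-0.004, 0, 0.008, 0, -1],
  [-0.004, 0, 0.008, 0, -1],
  [-0.003, 0, 0.008, 0, -1],
  [-0.002, 0, 0.006, 0, -1],
  [-0.001, 0, 0.004, 0, -1],
])

```text
t: 26.6
tool_pos: [0.6257, -0.1341, 0.1664]
tool_rot: [-2.173, -2.255, -0.087]
contact_force: [-6.3, 2.0, 9.2]
opening: -0.0001
```

```bash
python3 b.py b3; python3 dial.py 6 | head -6
```

```text
[0.0408, -0.0015, -0.0642, np.float64(0.004)]
step norm 0.07607168923656389 P [ 0.6256 -0.1342  0.1661] yaw 0.03613445311714827 F [-4.38583162  1.62596027  8.55931644] t 26.65 open 5.466813657297822e-05 q [-0.35  0.12  1.65  0.06  1.35 -0.4 ]
top jaw y [-78.56559732 -12.6316838 ]
top cheek y [35.24022562 74.64829403]
top clog y [-32.19173954  31.64920926] heel -84.19160244928302
side jaw y [-80.84197237 -14.81797104]
side cheek y [34.72096376 70.08039553]
side clog y [-32.10746919  34.33137536] heel -84.23506456610815
```

View pics/b3.png

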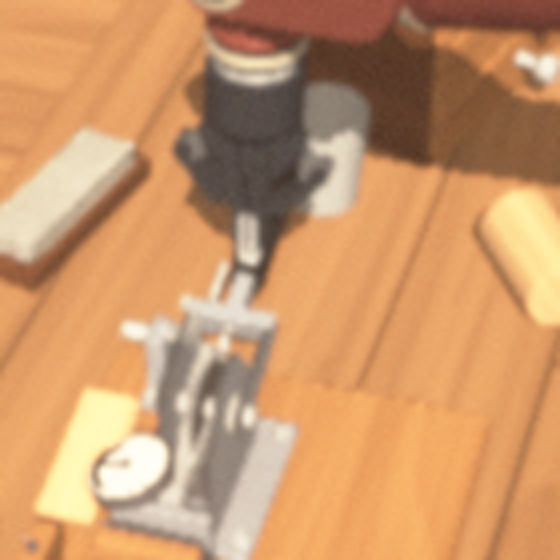

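View pics/d6.png

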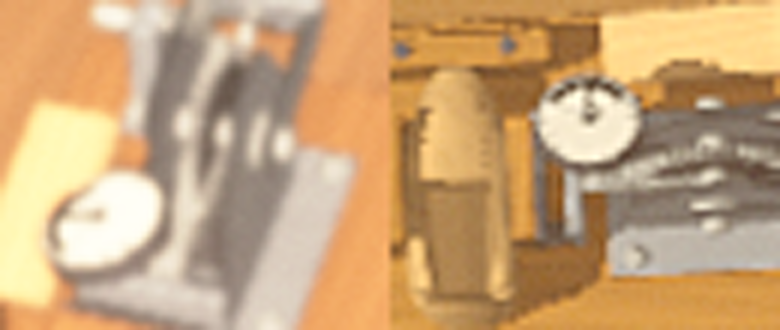

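The needle hasn't moved at mid-stroke and the push is about 9 N, which fits a pressed button. I'll go to just under the feed point and check again.

>>> apply_moves([
  [0, -0.001, 0.005, 0, -1],
  [-0.001, -0.001, 0.005, 0, -1],
  [-0.001, 0, 0.004, 0, -1],
  [-0.001, 0, 0.003, 0, -1],
  [-0.001, 0, 0.002, 0, -1],
  [0, 0, 0.002, 0, -1],
  [0, 0, 0.001, 0, -1],
  [0, 0, 0.001, 0, -1],
])

```text
t: 27.95
tool_pos: [0.6258, -0.1366, 0.1595]
tool_rot: [-2.172, -2.256, -0.094]
contact_force: [-4.7, 1.3, 7.3]
opening: -0.0002
```

```bash
python3 dial.py 7 | tail -1
```

```text
step norm 0.01318050182838966 P [ 0.6258 -0.1365  0.1595] yaw 0.03734866353118856 F [-5.03390715  2.25005874  8.9100646 ] t 28.25 open -0.00016324864729340644 q [-0.36  0.13  1.66  0.06  1.34 -0.41]
```

View pics/d7.png

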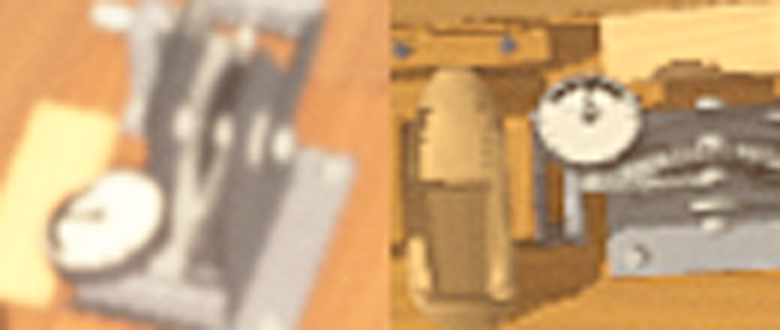

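>>> apply_moves([
  [-0.002, -0.001, 0.011, 0, -1],
  [-0.002, -0.001, 0.011, 0, -1],
  [-0.001, 0, 0.011, 0, -1],
  [-0.001, 0, 0.011, 0, -1],
  [0, 0, 0.011, 0, -1],
  [0, 0, 0.01, 0, -1],
  [0, 0, 0.008, 0, -1],
  [0, 0, 0.006, 0, -1],
])

```text
t: 29.25
tool_pos: [0.6275, -0.1434, 0.1007]
tool_rot: [-2.172, -2.26, -0.087]
contact_force: [-6.3, 2.0, 13.2]
opening: 0.0002
```

```bash
python3 b.py b4
```

```text
[0.0526, -0.0005, -0.1296, np.float64(0.007)]
step norm 0.13988559251146995 P [ 0.6275 -0.1433  0.1004] yaw 0.03935005215578799 F [-5.82970219  1.78311044 11.4825299 ] t 29.3 open -0.00013400924439271078 q [-0.36  0.19  1.69  0.06  1.25 -0.42]
```

View pics/b4.png

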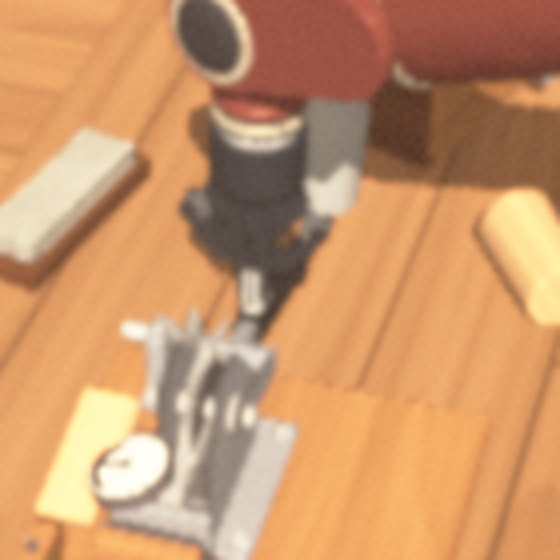

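>>> apply_moves([
  [0, -0.001, 0.008, 0, -1],
  [0, -0.001, 0.008, 0, -1],
  [0, 0, 0.007, 0, -1],
  [0, 0, 0.005, 0, -1],
  [0, 0, 0.004, 0, -1],
  [0, 0, 0.003, 0, -1],
  [0, 0, 0.003, 0, -1],
  [0, 0, 0.002, 0, -1],
])

```text
t: 30.3
tool_pos: [0.6351, -0.1472, 0.0883]
tool_rot: [2.166, 2.26, 0.094]
contact_force: [-4.2, -0.9, 12.2]
opening: -0.0002
```

>>> apply_moves([
  [0, -0.005, 0.003, 0, -1],
  [0, -0.004, 0.004, 0, -1],
  [0, -0.003, 0.006, 0, -1],
  [0, -0.002, 0.006, 0, -1],
  [0, -0.001, 0.005, 0, -1],
  [0, 0, 0.004, 0, -1],
  [0, 0, 0.003, 0, -1],
  [0, 0, 0.002, 0, -1],
])

```text
t: 31.3
tool_pos: [0.6405, -0.1521, 0.0863]
tool_rot: [2.138, 2.232, 0.129]
contact_force: [2.6, 0.0, 3.4]
opening: 0.0001
```

```bash
python3 b.py b5; python3 dial.py 8|tail -1
```

```text
[0.06, -0.0046, -0.1448, np.float64(0.01)]
step norm 0.1568398916013027 P [ 0.6413 -0.1525  0.087 ] yaw 0.041804691540205684 F [-3.07348678 -0.44158633 12.19672607] t 31.35 open -0.0002589089558274222 q [-0.37  0.2   1.7   0.06  1.16 -0.44]
step norm 0.02202471741002713 P [ 0.6412 -0.1525  0.0869] yaw 0.04179717756745458 F [-3.68447316 -1.1603315  12.31049629] t 31.65 open -0.00027004662398193846 q [-0.37  0.2   1.7   0.06  1.16 -0.44]
```

View pics/b5.png

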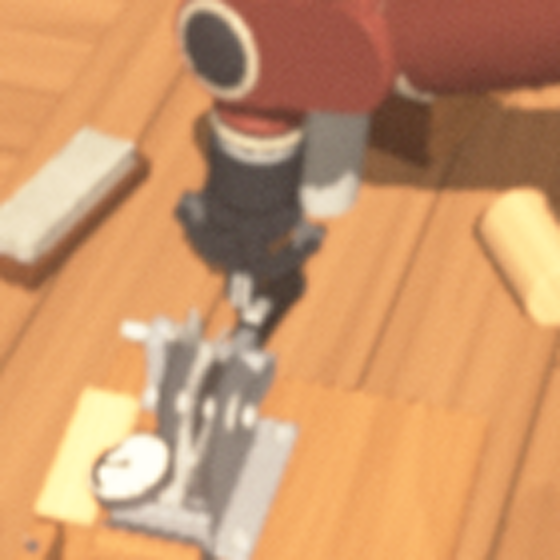

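View pics/d8.png

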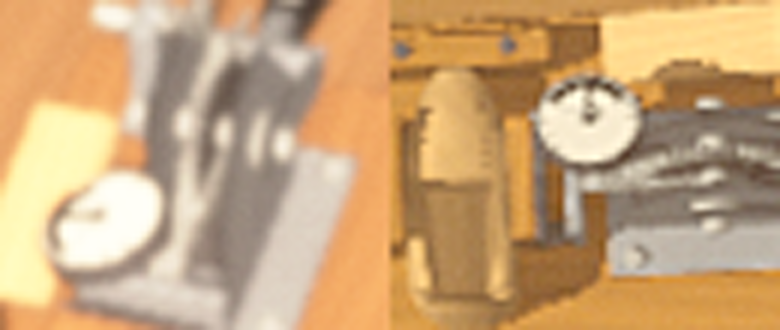

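```bash
cat > lev.py <<'E'
from h import *
np.set_printoptions(precision=1,suppress=True)
O=np.array([.6127,.164]);c,si=np.cos(.032),np.sin(.032);Rm=np.array([[c,-si],[si,c]])
import sys
for nm in('top','side'):
    q=snap(nm);X=cloud(q).reshape(-1,3);col=q['img'].reshape(-1,3).astype(int)
    L=np.c_[(X[:,:2]-O)@Rm,X[:,2]]*1e3
    for a in range(110,270,10):
        m=(abs(-165-L[:,1]-a)<5)&(abs(L[:,0])<30)&(L[:,2]>25)&(col.max(1)<110)&(L[:,2]<290)
        if m.sum()>2: print(nm,a,m.sum(),'zmed/max',np.median(L[m,2]),L[m,2].max(),'x',L[m,0].min(),L[m,0].max())
    if nm=='side': cv2.imwrite('pics/%s.png'%sys.argv[1],cv2.resize(q['img'][120:200,200:290][:,:,::-1],None,fx=7,fy=7,interpolation=cv2.INTER_CUBIC))
    else: cv2.imwrite('pics/%st.png'%sys.argv[1],cv2.resize(q['img'][130:200,240:340][:,:,::-1],None,fx=7,fy=7,interpolation=cv2.INTER_CUBIC))
E
python3 lev.py l1
```

```text
top 120 4 zmed/max 259.52291310316195 264.63600070668724 x -20.305829754130876 -13.624633221159245
top 130 13 zmed/max 229.46535616663044 261.34501690428544 x -27.61344794918037 -5.255543553345119
top 140 17 zmed/max 143.5753608419388 247.91192908155102 x -29.671334363086977 -4.12603292797094
top 190 5 zmed/max 65.33231291180353 70.89750640993353 x -8.406808186293476 -4.011144522307861
top 200 6 zmed/max 62.75492031222707 68.03724182506966 x -8.312161928739581 -1.073482485764435
side 120 155 zmed/max 238.91880116502196 265.2833317267964 x -20.80898592133127 26.55873751560347
side 130 84 zmed/max 228.22831740311906 265.60697926899155 x -29.845909894080446 29.88402827087032
side 140 212 zmed/max 171.49864689684307 255.57392064375318 x -29.926509276660592 29.423076187383188
side 150 55 zmed/max 152.60951234431252 238.1486362126133 x -29.768891145175864 27.79331948500821
side 160 20 zmed/max 139.87757874307138 195.3083087847879 x -28.86705688230431 19.011810960662434
side 170 5 zmed/max 70.9853747342748 74.01209566052147 x -10.192173816882411 -3.2432227258204835
side 180 7 zmed/max 72.00409750436721 76.35549880994175 x -10.875574071917967 1.9293699477332935
side 190 10 zmed/max 68.79896900577475 70.93839059170026 x -9.999368742694498 9.513316989944997
side 200 11 zmed/max 65.93557478926337 69.92206178970916 x -10.534576548364615 14.824743741594093
side 210 12 zmed/max 61.08976921495268 68.18324908405815 x -11.154780620731875 11.381336397588118
side 220 8 zmed/max 56.49786097578979 61.950394953503185 x -11.039407577785814 0.47269780088686597
side 230 6 zmed/max 52.822372275538214 56.342780836054594 x -11.830268761194757 -1.0326579855919156
side 240 5 zmed/max 52.83199101249547 56.58282800881898 x -10.40428146534757 -1.963586890810221
```

View pics/l1.png

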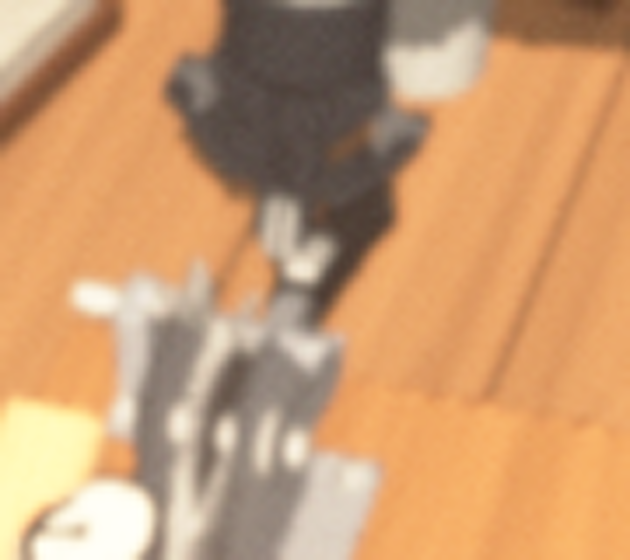

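The fingers have slid to the +x side of the button, and the lever reads about 0.96–0.99. I'll lift off and see whether it has latched.

>>> apply_moves([
  [0, 0, -0.01, 0, -1],
  [0, 0, -0.015, 0, -1],
  [0, 0, -0.02, 0, -1],
  [0, 0, -0.03, 0, -1],
  [0, 0, -0.03, 0, -1],
  [0, 0, -0.03, 0, -1],
  [0, 0, -0.02, 0, -1],
  [0, 0, 0, 0, -1],
])

```text
t: 32.75
tool_pos: [0.6254, -0.1571, 0.2504]
tool_rot: [2.136, 2.229, 0.13]
contact_force: [-0.3, -0.1, -0.7]
opening: -0.0
```

```bash
python3 lev.py l2; python3 plan.py .62 -.13 .3 .032|tail -1; python3 -c "
from h import *
print(R.from_rotvec(ctrl.get_obs()['tool_rot']).as_matrix()[:,2])"
```

```text
top 150 5 zmed/max 83.9509240377001 87.8631877116316 x -12.205732327405906 -5.684489388063782
top 160 6 zmed/max 81.38523856794632 90.40089086861003 x -9.564595500942575 13.820252265740026
top 170 12 zmed/max 75.85584220712383 88.69814905668983 x -9.33193963618442 14.546950270796073
top 210 9 zmed/max 69.09607975892729 75.29052413319826 x -11.197174688471833 1.793892894383426
top 220 13 zmed/max 63.191513924636624 68.14248532172739 x -9.527543345620227 10.373599687268726
top 230 15 zmed/max 61.760612972763255 69.92227286603314 x -7.815234647621494 14.572229259482937
top 240 17 zmed/max 62.927853638911735 74.80690888336517 x -12.881746004016316 9.82502460728178
top 250 4 zmed/max 58.21184232761489 67.03940240772033 x -4.409125848855743 6.4250075416809205
side 120 5 zmed/max 91.27859719066333 97.431135804947 x -8.243930572288308 -4.463659667414005
side 130 6 zmed/max 87.00754569515173 91.272647654845 x -11.845161902385009 -7.096949254080655
side 140 4 zmed/max 91.8890394817094 94.31931291826024 x -10.193319427335918 -7.6683729114445
side 150 17 zmed/max 269.13211764033076 289.823618399
[... 454 characters left out ...]
 71.81276024595896 75.66596326630793 x -10.263026480476565 7.805078075379347
side 210 12 zmed/max 67.17391454617217 71.53949953993255 x -10.152922305985154 10.02803242181356
side 220 10 zmed/max 64.5049698150898 67.94406097674899 x -11.927048393289923 10.937764082355004
side 230 12 zmed/max 63.53889419524661 64.91665530979284 x -9.549687243182909 14.586496621236032
side 240 8 zmed/max 60.27426706494943 63.84652091639631 x -10.395015810026297 8.921337357466467
step norm 0.007387192091833775 P [ 0.6245 -0.1566  0.2474] yaw 0.04149210918304359 F [ 0.51068013  1.13158678 -0.75577964] t 32.85 open 0.00013491721198818568 q [-0.39  0.04  1.61  0.06  1.43 -0.44]
[ 0.09106925  0.02706015 -0.99547684]
```

View pics/l2.png

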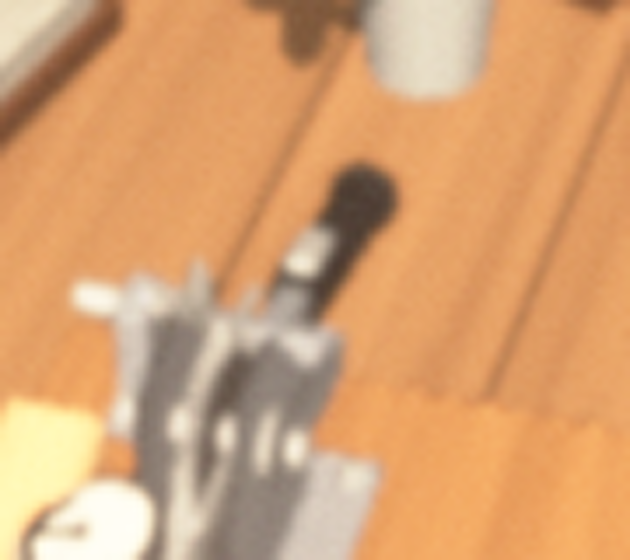

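The lever stays low with the arm 0.18 m above it. Its top surface at 200 mm out reads 72 mm, which gives 0.95 rad, so it is latched. I'll do a final check and hand in.

```bash
python3 dial.py 9|head -6; python3 - <<'E'
from h import *
s=snap('top','end.png')
for t in('blank','wedge','mallet','tin'):
    print(t,[np.round(w(s,*f['uv']),3) for f in ctrl.spot_point(s,t)[:2]])
E
```

```text
top jaw y [-79.07277616 -14.35767027]
top cheek y [34.69099032 73.59574236]
top clog y [-33.20658667  31.44306756] heel -84.53777343770403
side jaw y [-81.45477477 -12.33679359]
side cheek y [34.63978004 70.0341878 ]
side clog y [-31.96224992  34.70812117] heel -84.38608248074989
blank [array([0.388, 0.491, 0.07 ])]
wedge [array([0.496, 0.313, 0.041]), array([ 0.7  , -0.003,  0.039])]
mallet [array([ 0.319, -0.405, -0.002])]
tin [array([ 0.666, -0.415,  0.006])]
```

View pics/d9.png

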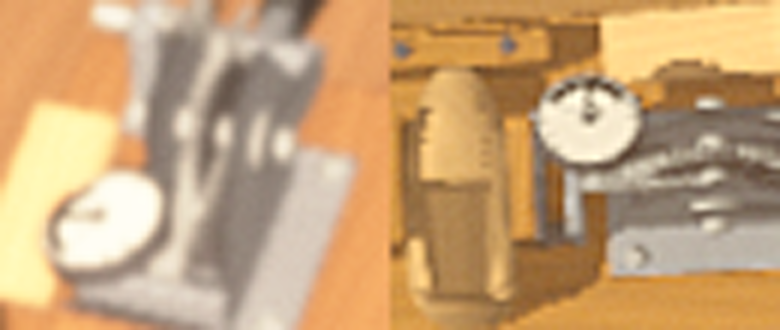

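View pics/end.png

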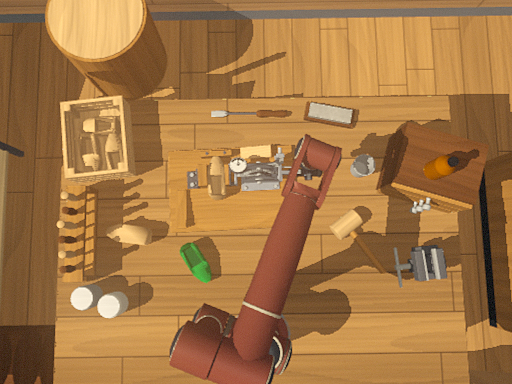

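Everything is in place, and the needle at (588,105) in the dial crop points into the middle of the arc.

```bash
python3 -c "
from station import ctrl
print(ctrl.finish_job())"
```

```text
the job is handed in; nothing more can be done
None
```

The job is handed in: the clog is clamped against the fence, the needle is in the black arc, and the lever is latched low. No verdict was reported back.

I gripped the pale hollowed clog by its heel wall and slid it in until its toe met the back fence. I then pumped five full strokes and swung the lever down with the button pressed.

**Last checks:**
- **Clog:** it is straight in the bay, with its heel at clamp x of about -84.5 mm, which puts the toe at the fence. Its side is against the cheek. I did not measure the grip force directly. The needle reading implies about 35 N on the springs.
- **Needle:** it reads about 2.35 rad, mid-arc. It did not move while the lever was being latched.
- **Lever:** it stayed down after the arm lifted clear, at about 0.95 rad.
- **Other things:** the wedges, blank, mallet and tin are within about 20 mm of where they started, which is about the spread of the detections. In the pictures nothing looks disturbed.
- **Arm:** it hangs clear, with the fingertips at z = 0.25 m, and touches nothing. The clock stood at about 33 s of the 72 s allowed.

**What didn't go cleanly:** at the end of the latching push the fingertips slid about 15 mm sideways on the button, and the tool ended tilted about 5°. The lever had latched all the same. The trained networks sometimes gave wrong points for the grip and button while the arm covered them, so I relied on geometry and depth readings there.

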